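# Change the study over to the reading lamp

### The arm

A 6-joint arm with a two-finger parallel gripper is mounted at the origin on the work surface. World frame = base frame: x ahead of the robot, y to its left, z up, the work surface at z = 0. Lengths are in m, angles in rad, forces in N, time in s.
With the tool pointing down it reaches from about 0.325 to 0.9 m from the base axis. Payload 6.1 kg.
Tool frame: the origin (TCP) lies at the very end of the fingers, on their centre line; the grasp point (between the pads) lies manip.grip_depth behind it (manip.grip_depth is the distance from the TCP to the grasp point, in m); z points along the fingers, x is the direction in which the jaws open and shut, and the axes are right-handed (so a half turn about z gives the same grasp; the last joint's range is limited). The gripper opens to 85 mm and grips with 20 to 120 N. Pads are 22 mm wide; open, the fingers measure 114 mm over their backs; the gripper's body (76 mm by 85 mm) begins 54 mm behind the grasp point. The pads swing forward as they close: fully open they stand 13 mm farther back than shut.
Start: joints at [1.216, 0.22, 1.526, -0, 1.395, -0.126], TCP at [0.142, 0.609, 0.204] pointing down, gripper open.
Joint ranges: [-2.98, 2.98], [-0.91, 2.08], [0.09, 2.57], [-1.24, 4.39], [0.2, 2.65], [-2.68, 2.68]. Speed limits (rad/s): [2.57, 2.57, 3.01, 3.14, 3.14, 3.14].

### API

Orientations are given as a unit quaternion [x, y, z, w].
In Python, from plant import sensors, camera, manip gives the robot as it stands.
- The arm moves only by the tool arm_command, never from a script. Its argument "deltas" is a list of rows, each an object with "delta_pos": the shift along the tool's x, y, z in mm, a list of three; "turn": the turn about the tool's z in degrees; "claw": the finger opening in mm, from 0 to 85.4. In form: [{"delta_pos": [x, y, z], "turn": turn, "claw": claw}, ...]. A call has 1 to 5 rows; each row is the pose to reach, as a shift and turn from the pose measured when the call began, along the tool's axes at that moment; what a row does not reach only later rows make up. A row lasts 1/10 s, in which the tool goes at most 50 mm and 8.59 degrees, less where a joint would pass 70% of its speed; a pose out of reach is approached as far as the arm can. A call with a gripper value outside its range is refused whole. The fingers move at their own pace and stop on an object; "squeeze" is the grip in N (left out, the last holds). Time passes only in rows, so rows that repeat a pose let the fingers close. It gives the time, the measured TCP pose, the force and the opening at its end, in the units of the state.
- sensors.sense(): the state, without advancing time (a new reading comes with each control period).
- camera(name): name is "scene" or "top" or "wrist"; returns a dict with "pixels" (400x640x3 uint8, blue, green, red), "fx", "fy", "cx", "cy" (pixels), "eye" and "orientation" of the camera in the world. Camera axes: x right, y up, looking along -z (the intrinsics and any distortion apply to the point x, -y, -z); pixel columns grow to the right and rows downward; lengths in m; the calibration is good to about 2 mm. The wrist camera is an equidistant fisheye: a pixel r from the principal point sees the ray r / f radians off the axis. A picture is of the moment at which its call begins. There is no depth.
- manip.job_done(): hands the job in, once; it reports no verdict.
The state is a dict: "clock": time; "qpos": joint angles; "joint_velocities": joint speeds; "joint_torque": joint torques, N m; "eef_pos": TCP position; "orientation": TCP orientation; "force": force on the tool from outside, world axes, zero at the start; "moment": the same for the moment, N m; "finger_gap": finger opening in m.
Only numpy, scipy, OpenCV 4.12 (cv2) and the standard library are available. Lean on these libraries where they do the work, as an engineer would, in place of code of your own. Each camera call takes 0.05 s, during which the arm holds its last target.

### The job

On the dark wooden switch box on the writer's desk four small levers stand in a tight row. Push the lever with the ball end all the way over to the side away from the robot, and bring the lever with the crossbar (T-shaped) end all the way over to the side nearest the robot; leave the two plain straight levers standing as they are.

Things in the scene. Friction and masses are not known exactly. Their poses are not given: they have to be found in the camera images.
- switch_box: Fixed dark wood box, 120 (x) x 220 (y) x 40 mm high; origin: centre of its underside, on the table; x points away from the robot (turned up to 0.35 rad), y along the row. Levers in any order at y = -67.5, -22.5, 22.5, 67.5 mm, pivots at x = 0, 45 mm above the table. Apart from levers nothing on it is over 49 mm high. Low clutter (under 45 mm) lies close round it.
- ball_tip (a point): Lever with a black ball end, 24 mm diameter, on an 8 mm shaft. Starts leaning to the near (-x) side, within 0.2 rad of its stop. Swings only along box x, 0.5 rad either side of vertical; no spring: it stays where left; 1 to 2 N moves it. This point: centre of the end, 50 mm from the pivot; at box x = -24 mm at the near stop, +24 mm at the far stop, 89 to 95 mm above the table. Its box y is the lever's place in the row.
- bar_tip (a point): Lever with a black T-shaped end: round crossbar 32 mm long (along the row), 10 mm thick, on an 8 mm shaft. Starts leaning to the far (+x) side, within 0.2 rad of its stop. Swings, stays and moves like the ball lever. This point: centre of the end, 50 mm from the pivot; at box x = -24 mm at the near stop, +24 mm at the far stop, 89 to 95 mm above the table. Its box y is the lever's place in the row.
- bat_a_tip (a point): Plain straight lever, black end 10 mm thick, leaning to the near side; to be left alone. Moves as easily as the others. This point: centre of the end, 50 mm from the pivot; at box x = -24 mm at the near stop, +24 mm at the far stop, 89 to 95 mm above the table. Its box y is the lever's place in the row.
- bat_b_tip (a point): The other plain straight lever, alike but leaning to the far side; to be left alone. This point: centre of the end, 50 mm from the pivot; at box x = -24 mm at the near stop, +24 mm at the far stop, 89 to 95 mm above the table. Its box y is the lever's place in the row.

How it is judged:
At the end, for the whole second after the job is handed in: The ball lever's tip is at least 14 mm beyond the box's centre line, the crossbar lever's at least 14 mm on the robot's side of it (each within about 12 degrees of its stop), and both plain levers' tips are within 10 mm of where they started (x of ball_tip in the frame of switch_box above 0.014 m and x of bar_tip in the frame of switch_box below -0.014 m and distance of each of bat_a_tip, bat_b_tip from where it was at the start of the episode below 0.01 m); the robot touches nothing.
It fails at once if a plain lever's tip is moved more than 15 mm from where it stood (distance of any of bat_a_tip, bat_b_tip from where it was at the start of the episode above 0.015 m).
It also fails if it takes over 37 s, if anything falls off the work surface, if the arm or the gripper's body presses on something with over 40 N, if the wrist force passes 120 N, or if a joint passes its speed limit or range.

## Working session

There is one attempt and no reset: what is moved stays moved. The work goes in short steps, Python scripts to look and compute and a tool call to move; the robot and the scene stay as the last step left them, time stands still between calls to the robot, and variables do not carry over. Pictures are saved under pics/ and viewed, and the job is handed in when it is done.

Besides the shell and the picture viewer there is one more tool, called after "Call:" by a JSON object that holds its "api" and its "payload", one argument or row to a line. arm_command: Moves the arm, as the interface text tells. Its arguments: {"type":"object","properties":{"deltas":{"type":"array"},"squeeze":{"type":"number"}},"required":["deltas"]}

```bash
ls; mkdir -p pics
cat > h.py <<'E'
import numpy as np, cv2, pickle
from scipy.spatial.transform import Rotation as R
def proj(c,p):
    R0=R.from_quat(c["orientation"]).as_matrix(); q=R0.T@(np.asarray(p)-c["eye"]); x,y,z=q[0],-q[1],-q[2]
    return np.array([c["cx"]+c["fx"]*x/z,c["cy"]+c["fy"]*y/z])
def ray(c,u,v,fish=False):
    x=(u-c["cx"])/c["fx"];y=(v-c["cy"])/c["fy"]
    if fish:
        r=np.hypot(x,y); s=np.sin(r)/r if r>1e-9 else 1; d=np.array([x*s,y*s,np.cos(r)])
    else: d=np.array([x,y,1.])
    d=np.array([d[0],-d[1],-d[2]]); d/=np.linalg.norm(d)
    return np.array(c["eye"]),R.from_quat(c["orientation"]).as_matrix()@d
def tri(rs):
    A=np.zeros((3,3));b=np.zeros(3)
    for e,d in rs:
        P=np.eye(3)-np.outer(d,d);A+=P;b+=P@e
    p=np.linalg.solve(A,b); return p,[np.linalg.norm((np.eye(3)-np.outer(d,d))@(p-e)) for e,d in rs]
def atz(r,z): e,d=r; return e+d*(z-e[2])/d[2]
E
python3 - <<'E'
from plant import sensors,camera,manip
import cv2,pickle
for n in ["scene","top","wrist"]:
    c=camera(n); pickle.dump(c,open(f"{n}0.pkl","wb")); cv2.imwrite(f"pics/{n}0.png",c["pixels"]); print(n,{k:v for k,v in c.items() if k!="pixels"})
print(sensors.sense(), manip.grip_depth)
E
```

```text
pics
scene {'fx': 451.6822960599932, 'fy': 451.6822960599932, 'cx': 319.3307286217048, 'cy': 203.61524971234434, 'eye': array([1.02675563, 0.06912323, 0.50524312]), 'orientation': array([0.28610732, 0.30891165, 0.65794417, 0.62436021])}
top {'fx': 395.1372245900887, 'fy': 395.1372245900887, 'cx': 321.9113704190343, 'cy': 194.95888166016644, 'eye': array([0.50823013, 0.05311663, 0.73420308]), 'orientation': array([ 0.0173008 , -0.02199723, -0.70125104,  0.71236493])}
wrist {'fx': 309.70691628693146, 'fy': 309.70691628693146, 'cx': 320.17679014292116, 'cy': 200.95233438487625, 'eye': array([0.07405588, 0.6240507 , 0.37227614]), 'orientation': array([-0.10983767, -0.08604716,  0.61594216,  0.77533659])}
{'clock': 0.15, 'qpos': array([ 1.21592204e+00,  2.21076657e-01,  1.52736420e+00, -1.50194021e-06,
        1.39468438e+00, -1.26117778e-01]), 'joint_velocities': array([-0.00023623, -0.0029293 ,  0.00023185, -0.00096612,  0.00281255,
       -0.00121357]), 'joint_torque': array([ 1.29969801e-03, -4.97481036e+01, -3.89905500e+01, -1.11819435e-05,
        7.13896996e-03, -3.17205760e-06]), 'eef_pos': array([0.14156545, 0.60823234, 0.20342253]), 'orientation': array([ 7.83187596e-01,  6.21785013e-01, -6.54932081e-04,  3.97827202e-04]), 'force': array([0.05722059, 0.23857731, 0.46031235]), 'moment': array([ 0.03200178, -0.0155039 , -0.00346467]), 'finger_gap': 0.08520169075526511} 0.0187
```

View pics/scene0.png

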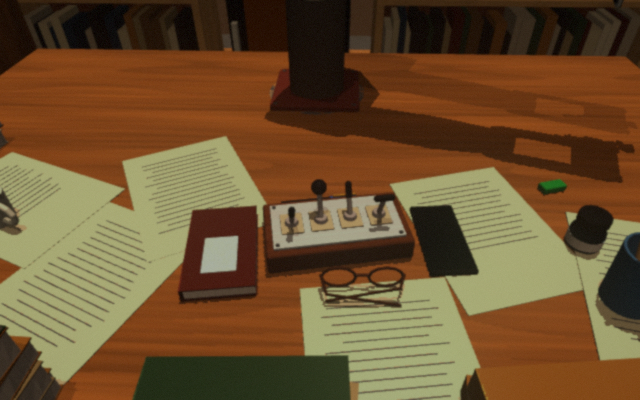

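View pics/top0.png

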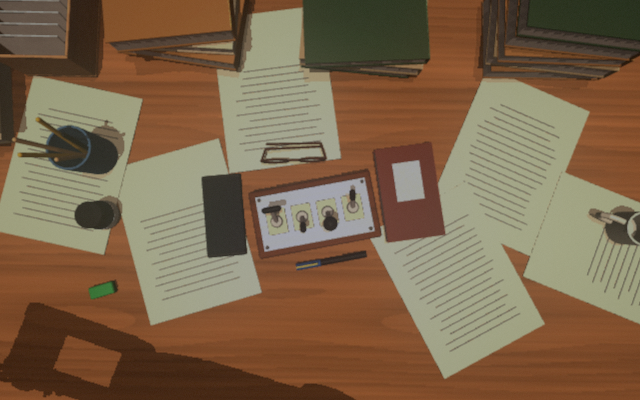

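Top view: far side is up. From the left of the box, the crossbar is near (270,210), a bat near (303,228), the ball near (330,223) and a bat near (352,190). I'll enlarge both views.

Run:
```python
import cv2
a=cv2.imread("pics/top0.png")[160:265,240:390]; cv2.imwrite("pics/topc.png",cv2.resize(a,None,fx=5,fy=5,interpolation=cv2.INTER_CUBIC))
a=cv2.imread("pics/scene0.png")[170:275,255:420]; a=cv2.convertScaleAbs(a,alpha=1.5); cv2.imwrite("pics/scenec.png",cv2.resize(a,None,fx=4.8,fy=4.8,interpolation=cv2.INTER_CUBIC))
```

```text
(no output)
```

View pics/topc.png

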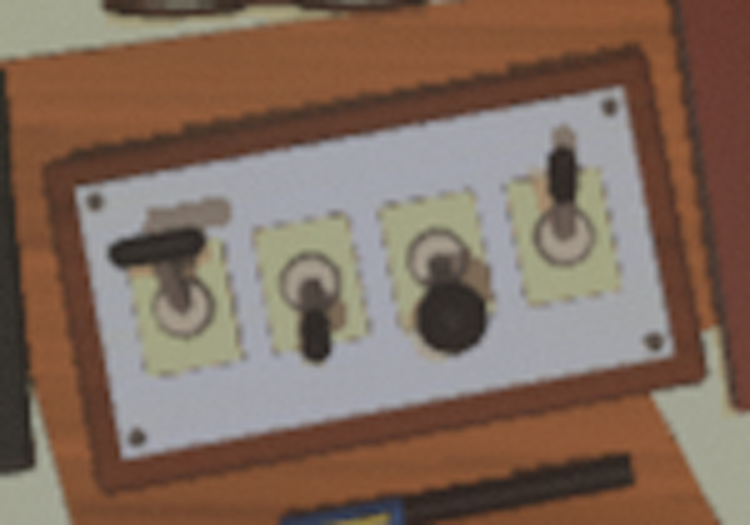

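View pics/scenec.png

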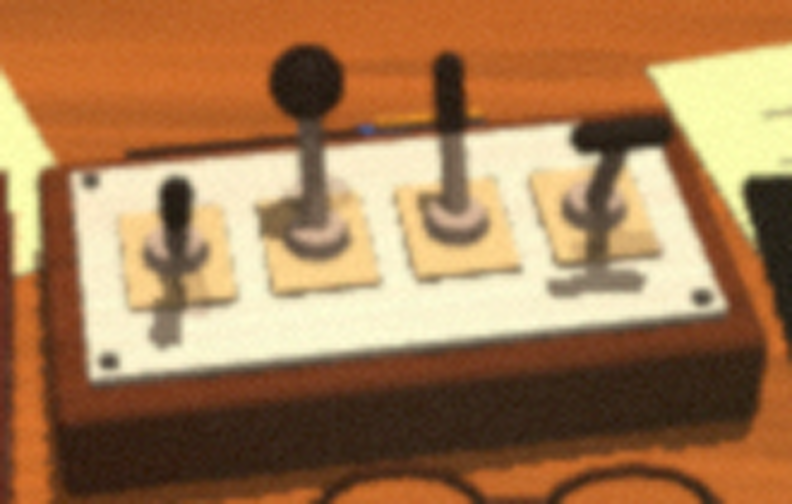

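```bash
cat > m.py <<'E'
import pickle; from h import *
T=pickle.load(open("top0.pkl","rb"));S=pickle.load(open("scene0.pkl","rb"))
def t(U,V): return ray(T,(U+.5)/5-.5+240,(V+.5)/5-.5+160)
def s(U,V): return ray(S,(U+.5)/4.8-.5+255,(V+.5)/4.8-.5+170)
P={}
for n,a,b in [("bar",(157,247),(622,134)),("barL",(113,256),(665,129)),("barR",(202,239),(580,138)),("ball",(452,316),(306,81)),("batA",(316,340),(448,76)),("batB",(562,170),(177,192)),("scFL",(95,202),(703,298)),("scFR",(610,107),(109,360)),("scNR",(653,341),(91,181)),("pivBall",(438,256),(317,232)),("pivBar",(183,304),(594,203))]:
    p,r=tri([t(*a),s(*b)]); P[n]=p; print(n,p.round(4),np.round(r,4))
# screw corners at z .042 from top
c=[atz(t(*q),.042)[:2] for q in [(95,202),(610,107),(653,341),(137,438)]]
ctr=np.mean(c,0); yax=(c[0]+c[3]-c[1]-c[2]); yaw=np.arctan2(-yax[0],yax[1]); xa=(c[0]+c[1]-c[2]-c[3]);print(ctr,yaw,np.arctan2(xa[1],xa[0]),np.linalg.norm(yax)/2,np.linalg.norm(xa)/2)
Rb=np.array([[np.cos(yaw),-np.sin(yaw)],[np.sin(yaw),np.cos(yaw)]])
for n in P: print(n,"box",(Rb.T@(P[n][:2]-ctr)).round(4),P[n][2].round(4))
E
python3 m.py
```

```text
bar [0.5199 0.1308 0.0912] [0.0007 0.0007]
barL [0.5167 0.1444 0.0911] [0.0013 0.0013]
barR [0.5227 0.1172 0.0914] [0.0003 0.0003]
ball [0.499  0.0346 0.0917] [0.0007 0.0007]
batA [0.4905 0.0786 0.0885] [0.0008 0.0008]
batB [ 0.5474 -0.0009  0.0867] [0.0006 0.0006]
scFL [0.5362 0.1591 0.0401] [0.0007 0.0007]
scFR [ 0.5726 -0.0211  0.041 ] [0.0004 0.0004]
scNR [ 0.4907 -0.0373  0.0408] [0.0007 0.0007]
pivBall [0.5191 0.0387 0.047 ] [0.0006 0.0006]
pivBar [0.501  0.1266 0.047 ] [0.0008 0.0008]
[0.51338034 0.06134908] 0.19954156044613974 0.19566030293178385 0.1834302802504653 0.08349004185640815
bar box [0.0201 0.0668] 0.0912
barL box [0.0197 0.0808] 0.0911
barR box [0.0202 0.0529] 0.0914
ball box [-0.0194 -0.0234] 0.0917
batA box [-0.019   0.0215] 0.0885
batB box [ 0.021  -0.0677] 0.0867
scFL box [0.0418 0.0913] 0.0401
scFR box [ 0.0417 -0.0926] 0.041
scNR box [-0.0418 -0.0922] 0.0408
pivBall box [ 0.0011 -0.0234] 0.047
pivBar box [0.0009 0.0664] 0.047
```

```bash
cat > go.py <<'E'
import sys; from h import *
from plant import sensors
s=sensors.sense(); bx,by,z=map(float,sys.argv[1:4]); yaw=.198
Rb=np.array([[np.cos(yaw),-np.sin(yaw)],[np.sin(yaw),np.cos(yaw)]])
C=np.array([.5134,.0613]); w=np.r_[C+Rb@[bx/1000,by/1000],z/1000]
M=R.from_quat(s["orientation"]).as_matrix(); d=M.T@(w-s["eef_pos"])*1000
a=np.arctan2(M[1,0],M[0,0]); turn=np.degrees((a-yaw+np.pi)%(2*np.pi)-np.pi)
cur=Rb.T@(s["eef_pos"][:2]-C)*1000
print("t",s["clock"],"now box",cur.round(1),"z",round(s["eef_pos"][2]*1000,1),"delta",d.round(1),"turn",turn.round(2),"F",s["force"].round(1),"gap",round(s["finger_gap"],4))
E
python3 go.py -72 -22.5 150
```

```text
t 0.15 now box [-257.   609.4] z 203.4 delta [-498.6  430.    54.1] turn 65.55 F [0.1 0.2 0.5] gap 0.0852
```

Call:
{"api": "arm_command", "payload": {
  "deltas": [
    {"delta_pos": [-36, 31, 0], "turn": 5, "claw": 0},
    {"delta_pos": [-72, 62, 0], "turn": 10, "claw": 0},
    {"delta_pos": [-108, 93, 0], "turn": 15, "claw": 0},
    {"delta_pos": [-144, 124, 0], "turn": 20, "claw": 0},
    {"delta_pos": [-180, 155, 0], "turn": 25, "claw": 0}
  ]
}}

```text
clock: 0.65
eef_pos: [0.252, 0.396, 0.2033]
orientation: [0.9, 0.436, -0.001, 0.001]
force: [1.2, -0.1, 0.3]
finger_gap: 0.0123
```

```bash
python3 go.py -72 -22.5 150
```

```text
t 0.65 now box [-190.4  379.5] z 203.3 delta [-170.1  383.    53.9] turn 40.37 F [ 1.2 -0.1  0.3] gap 0.0123
```

Call:
{"api": "arm_command", "payload": {
  "deltas": [
    {"delta_pos": [-20, 45, 5], "turn": 5, "claw": 0},
    {"delta_pos": [-40, 90, 10], "turn": 10, "claw": 0},
    {"delta_pos": [-60, 135, 15], "turn": 15, "claw": 0},
    {"delta_pos": [-80, 180, 20], "turn": 20, "claw": 0},
    {"delta_pos": [-100, 225, 25], "turn": 25, "claw": 0}
  ]
}}

```text
clock: 1.15
eef_pos: [0.3671, 0.1762, 0.1786]
orientation: [0.973, 0.229, -0.0, 0.001]
force: [1.5, -0.4, 0.8]
finger_gap: 0.0001
```

```bash
python3 go.py -72 -22.5 150
```

```text
t 1.15 now box [-120.8  141.5] z 178.6 delta [  4.2 171.   28.8] turn 15.19 F [ 1.5 -0.4  0.8] gap 0.0001
```

Call:
{"api": "arm_command", "payload": {
  "deltas": [
    {"delta_pos": [1, 45, 8], "turn": 5, "claw": 0},
    {"delta_pos": [2, 90, 16], "turn": 10, "claw": 0},
    {"delta_pos": [3, 135, 24], "turn": 15, "claw": 0},
    {"delta_pos": [4, 171, 29], "turn": 15.2, "claw": 0},
    {"delta_pos": [4, 171, 29], "turn": 15.2, "claw": 0}
  ]
}}

```text
clock: 1.65
eef_pos: [0.4479, 0.0214, 0.149]
orientation: [0.995, 0.096, -0.0, 0.001]
force: [-0.0, -0.7, 0.6]
finger_gap: -0.0001
```

```bash
python3 go.py -72 -22.5 80
python3 - <<'E'
from plant import camera
import cv2,pickle
c=camera("wrist"); pickle.dump(c,open("wrist1.pkl","wb")); cv2.imwrite("pics/w1.png",c["pixels"])
c=camera("top"); cv2.imwrite("pics/t1.png",c["pixels"])
E
```

```text
t 1.65 now box [-72.  -26.2] z 149.0 delta [ 0.1 -3.9 69. ] turn -0.29 F [-0.  -0.7  0.6] gap -0.0001
```

View pics/w1.png

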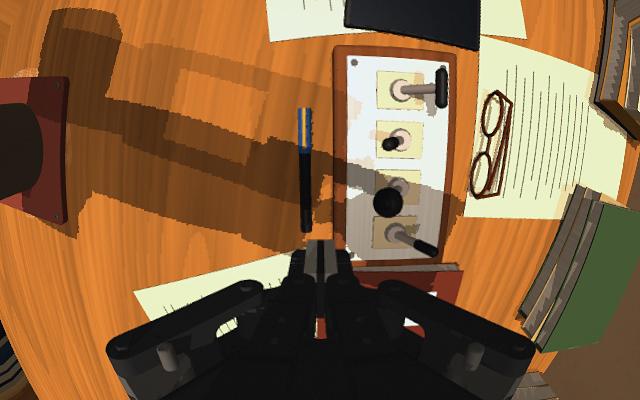

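View pics/t1.png

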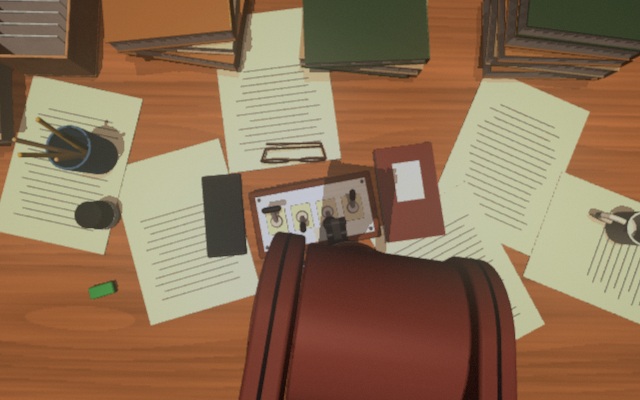

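The fisheye view shows the ball at (388,202), the crossbar at (441,88) and the closed fingertips near (320,240). I'll check the ball and bar rays against the first measurements.

Run:
```python
from h import *; c=pickle.load(open("wrist1.pkl","rb"))
for n,u,v,p in [("ball",388,202,(.499,.0346,.0917)),("bar",441,88,(.5199,.1308,.0912)),("batB",430,248,(.5474,-.0009,.0867))]:
    print(n,atz(ray(c,u,v,True),p[2]).round(4),p)
```

```text
ball [0.4993 0.0352 0.0917] (0.499, 0.0346, 0.0917)
bar [0.5202 0.1305 0.0912] (0.5199, 0.1308, 0.0912)
batB [0.5485 0.0014 0.0867] (0.5474, -0.0009, 0.0867)
```

Call:
{"api": "arm_command", "payload": {
  "deltas": [
    {"delta_pos": [0, -4, 35], "turn": -0.3, "claw": 0},
    {"delta_pos": [0, -4, 69], "turn": -0.3, "claw": 0},
    {"delta_pos": [0, -4, 69], "turn": -0.3, "claw": 0}
  ]
}}

```text
clock: 2.05
eef_pos: [0.4412, 0.0301, 0.0762]
orientation: [0.995, 0.101, -0.005, -0.001]
force: [-1.1, 0.6, 0.2]
finger_gap: 0.0002
```

```bash
python3 go.py -14 -22.5 80
```

```text
t 2.05 now box [-77.  -16.3] z 76.2 delta [62.9  6.5 -4.4] turn 0.28 F [-1.1  0.6  0.2] gap 0.0002
```

Call:
{"api": "arm_command", "payload": {
  "deltas": [
    {"delta_pos": [5, 6, -3], "turn": 0, "claw": 0},
    {"delta_pos": [5, 6, -3], "turn": 0, "claw": 0},
    {"delta_pos": [5, 6, -3], "turn": 0, "claw": 0}
  ]
}}

```text
clock: 2.35
eef_pos: [0.449, 0.0253, 0.0812]
orientation: [0.995, 0.101, -0.003, -0.0]
force: [-0.6, 0.1, 0.3]
finger_gap: 0.0002
```

```bash
python3 go.py -14 -22.5 80
```

```text
t 2.35 now box [-70.3 -22.7] z 81.2 delta [56.3  0.1  0.8] turn 0.29 F [-0.6  0.1  0.3] gap 0.0002
```

Call:
{"api": "arm_command", "payload": {
  "deltas": [
    {"delta_pos": [10, 0, 1], "turn": 0, "claw": 0},
    {"delta_pos": [20, 0, 1], "turn": 0, "claw": 0},
    {"delta_pos": [30, 0, 1], "turn": 0, "claw": 0},
    {"delta_pos": [40, 0, 1], "turn": 0, "claw": 0},
    {"delta_pos": [48, 0, 1], "turn": 0, "claw": 0}
  ]
}}

```text
clock: 2.85
eef_pos: [0.497, 0.0352, 0.0797]
orientation: [0.995, 0.101, -0.003, -0.0]
force: [-0.6, -0.3, 0.4]
finger_gap: 0.0004
```

```bash
python3 go.py -8 -22.5 80;  python3 - <<'E'
from plant import camera
import cv2,pickle
c=camera("wrist"); pickle.dump(c,open("wrist2.pkl","wb")); cv2.imwrite("pics/w2.png",c["pixels"])
E
```

```text
t 2.85 now box [-21.2 -22.4] z 79.7 delta [13.2  0.2 -0.3] turn 0.3 F [-0.6 -0.3  0.4] gap 0.0004
```

View pics/w2.png

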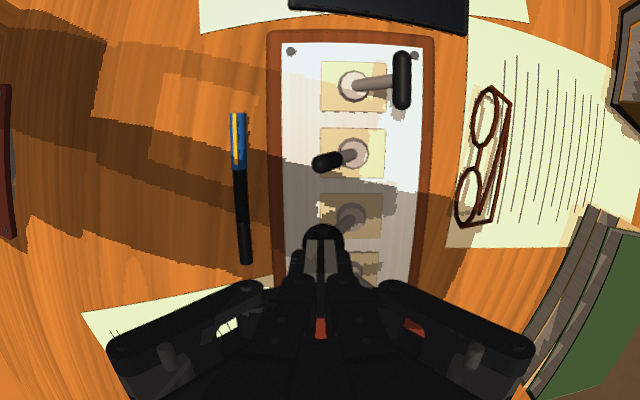

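The ball appears directly at the fingertips (322,238), and the force is very low. I'll check the other views before pushing farther.

Run:
```python
from plant import camera,sensors
from h import *
for n,(y0,y1,x0,x1) in [("scene",(120,270,230,430)),("top",(130,280,220,420))]:
    c=camera(n); pickle.dump(c,open(n+"2.pkl","wb")); a=cv2.convertScaleAbs(c["pixels"][y0:y1,x0:x1],alpha=1.6); cv2.imwrite(f"pics/{n}2.png",cv2.resize(a,None,fx=4,fy=4,interpolation=cv2.INTER_CUBIC))
    print(n,proj(c,sensors.sense()["eef_pos"]))
a=pickle.load(open("wrist2.pkl","rb"));q=R.from_quat(a["orientation"]).as_matrix().T@(sensors.sense()["eef_pos"]-a["eye"]);x,y,z=q[0],-q[1],-q[2];th=np.arctan2(np.hypot(x,y),z);k=th*a["fx"]/np.hypot(x,y);print("wrist tcp",a["cx"]+k*x,a["cy"]+k*y,a["eye"])
cv2.imwrite("pics/w2c.png",cv2.resize(cv2.convertScaleAbs(a["pixels"][180:330,220:420],alpha=1.6),None,fx=4,fy=4))
```

```text
scene [319.33509727 191.91990317]
top [329.90755379 224.358855  ]
wrist tcp 317.6560576761065 235.13720882603252 [0.48474635 0.10357895 0.24881073]
```

View pics/scene2.png

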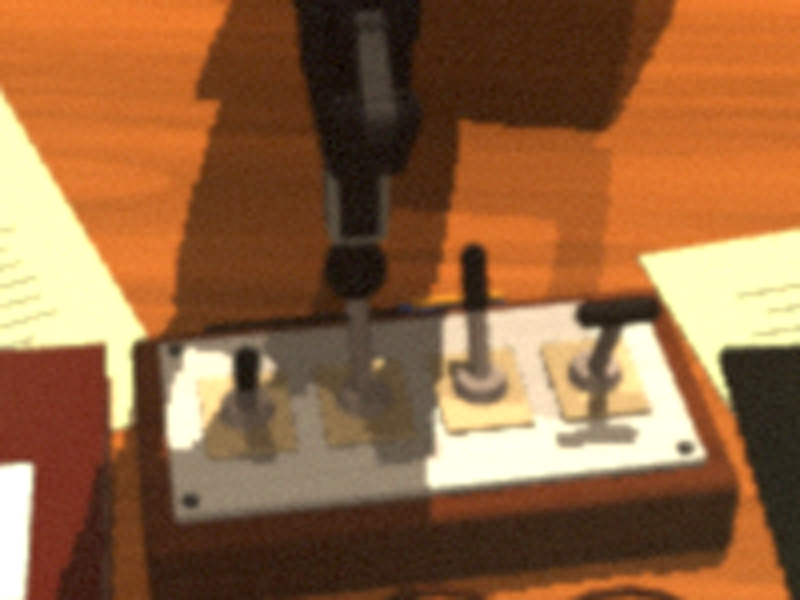

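View pics/w2c.png

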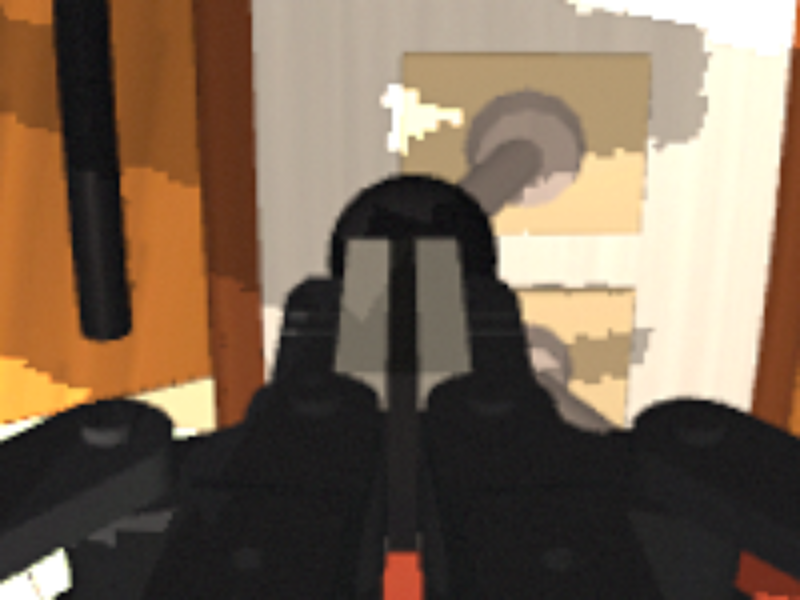

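Run:
```python
from h import *
a=pickle.load(open("wrist2.pkl","rb")); S=pickle.load(open("scene2.pkl","rb"))
from plant import sensors
s=sensors.sense();e=s["eef_pos"];M=R.from_quat(s["orientation"]).as_matrix();print(e,M.round(3))
def wp(p):
    q=R.from_quat(a["orientation"]).as_matrix().T@(p-a["eye"]);x,y,z=q[0],-q[1],-q[2];r=np.hypot(x,y);k=np.arctan2(r,z)*a["fx"]/r
    return np.array([a["cx"]+k*x,a["cy"]+k*y])
for dz in [0,.005,.01,.015,.02,.025,.03]:
    p=e+M@np.array([0,-.011,-dz]); q=e+M@np.array([.014,0,-dz]); print(dz,wp(p).round(1),"want 320.4,239", "scene front edge",proj(S,q).round(1),"want 319,180.7")
```

```text
[0.49623899 0.03508033 0.07956958] [[ 0.979  0.202 -0.007]
 [ 0.202 -0.979  0.   ]
 [-0.007 -0.002 -1.   ]]
0 [317.6 217.5] want 320.4,239 scene front edge [320.7 197.6] want 319,180.7
0.005 [317.5 220.4] want 320.4,239 scene front edge [320.7 195. ] want 319,180.7
0.01 [317.5 223.5] want 320.4,239 scene front edge [320.7 192.3] want 319,180.7
0.015 [317.4 226.8] want 320.4,239 scene front edge [320.6 189.7] want 319,180.7
0.02 [317.3 230.2] want 320.4,239 scene front edge [320.6 187. ] want 319,180.7
0.025 [317.3 233.8] want 320.4,239 scene front edge [320.6 184.3] want 319,180.7
0.03 [317.2 237.7] want 320.4,239 scene front edge [320.5 181.6] want 319,180.7
```

View pics/top2.png

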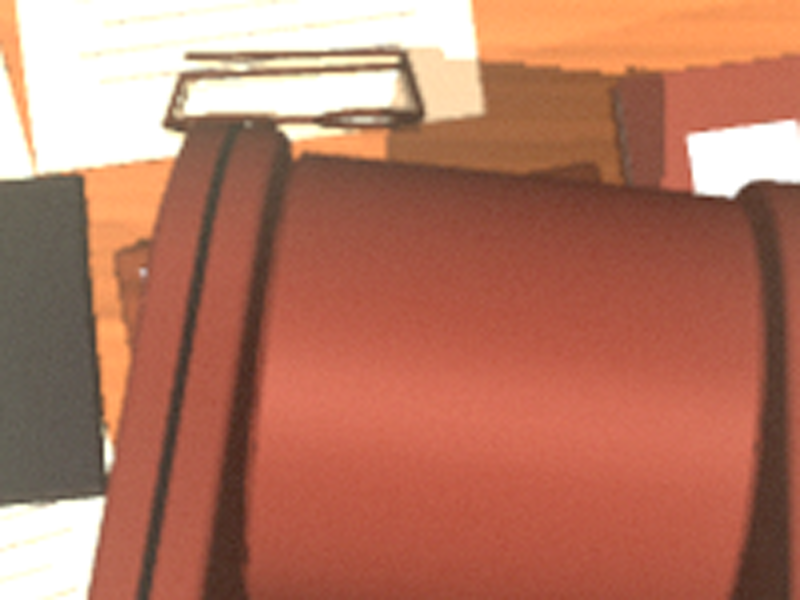

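Both cameras put the real fingertip about 30 mm above the reported TCP, at z ≈ 0.108. It passed over the ball without touching it. I'll back off, go 28 mm lower and check the tip again.

Call:
{"api": "arm_command", "payload": {
  "deltas": [
    {"delta_pos": [-20, 0, 0], "turn": 0, "claw": 0},
    {"delta_pos": [-40, 0, 0], "turn": 0, "claw": 0},
    {"delta_pos": [-54, 0, 0], "turn": 0, "claw": 0},
    {"delta_pos": [-54, 0, 10], "turn": 0, "claw": 0},
    {"delta_pos": [-54, 0, 20], "turn": 0, "claw": 0}
  ]
}}

```text
clock: 3.5
eef_pos: [0.4436, 0.0241, 0.0596]
orientation: [0.995, 0.101, -0.003, -0.0]
force: [-0.9, -0.2, 0.4]
finger_gap: -0.0001
```

Call:
{"api": "arm_command", "payload": {
  "deltas": [
    {"delta_pos": [0, 0, 8], "turn": 0, "claw": 0},
    {"delta_pos": [0, 0, 8], "turn": 0, "claw": 0}
  ]
}}

```text
clock: 3.7
eef_pos: [0.4425, 0.0243, 0.0497]
orientation: [0.995, 0.101, -0.005, -0.001]
force: [-0.6, -0.3, -0.0]
finger_gap: -0.0001
```

```bash
python3 go.py -20 -22.5 52;  python3 - <<'E'
from plant import camera,sensors
from h import *
for n,(y0,y1,x0,x1) in [("scene",(120,270,230,430)),("wrist",(100,300,220,470))]:
    c=camera(n); pickle.dump(c,open(n+"3.pkl","wb")); a=cv2.convertScaleAbs(c["pixels"][y0:y1,x0:x1],alpha=1.6); f=4 if n=="scene" else 3; cv2.imwrite(f"pics/{n}3.png",cv2.resize(a,None,fx=f,fy=f,interpolation=cv2.INTER_CUBIC))
E
```

```text
t 3.7 now box [-76.8 -22.3] z 49.7 delta [56.8  0.5 -2.8] turn 0.29 F [-0.6 -0.3 -0. ] gap -0.0001
```

View pics/scene3.png

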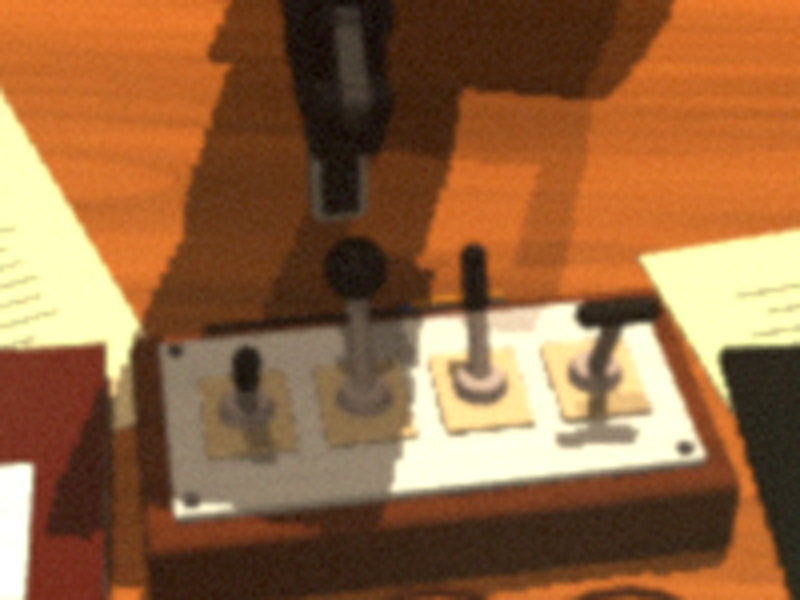

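View pics/wrist3.png

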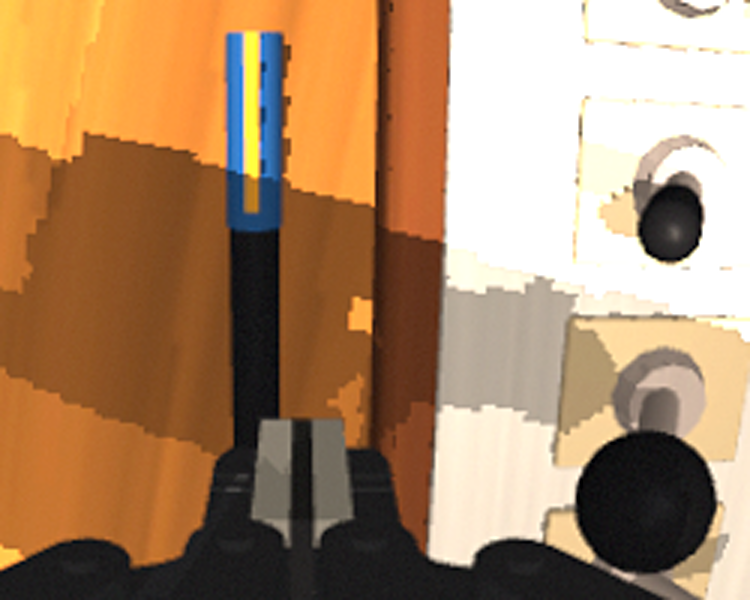

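Run:
```python
from h import *
from plant import sensors
S=pickle.load(open("scene3.pkl","rb"));W=pickle.load(open("wrist3.pkl","rb"))
e=sensors.sense()["eef_pos"];yaw=.198;ex=np.array([np.cos(yaw),np.sin(yaw),0]);ey=np.array([-np.sin(yaw),np.cos(yaw),0])
# tri: scene lower edge centre (row y = tool centre, front face), wrist lower edge of +y face centre
rs=ray(S,230+338.5/4-.5,120+216/4-.5); rw=ray(W,220+300.5/3-.5,100+420/3-.5,True)
for half in (0.007,.011,.0145):
  # shift rays to tip centre
  print(half,tri([(rs[0]-ex*half,rs[1]),(rw[0]-ey*.011,rw[1])]),e)
```

```text
0.007 (array([0.44378389, 0.02299208, 0.07954279]), [np.float64(0.00015716240371354832), np.float64(0.0001571624037135835)]) [0.44342408 0.02421064 0.05101459]
0.011 (array([0.44348046, 0.02315622, 0.08183176]), [np.float64(0.0009059020953929385), np.float64(0.0009059020953929628)]) [0.44342408 0.02421064 0.05101459]
0.0145 (array([0.44321496, 0.02329984, 0.08383461]), [np.float64(0.0015610493256124189), np.float64(0.0015610493256124239)]) [0.44342408 0.02421064 0.05101459]
```

Tip triangulates to z ≈ 0.080, with xy matching the reading, so the offset is a constant 29 mm or so. Now I'll push.

Call:
{"api": "arm_command", "payload": {
  "deltas": [
    {"delta_pos": [12, 0, 2], "turn": 0, "claw": 0},
    {"delta_pos": [24, 0, 2], "turn": 0, "claw": 0},
    {"delta_pos": [36, 0, 2], "turn": 0, "claw": 0},
    {"delta_pos": [48, 0, 2], "turn": 0, "claw": 0},
    {"delta_pos": [60, 0, 2], "turn": 0, "claw": 0}
  ]
}}

```text
clock: 4.3
eef_pos: [0.5033, 0.0365, 0.0487]
orientation: [0.995, 0.101, -0.004, -0.0]
force: [-1.0, -0.1, 1.0]
finger_gap: 0.0003
```

```bash
cat > look.py <<'E'
import sys
from plant import camera,sensors
from h import *
k=sys.argv[1]
for n,(y0,y1,x0,x1) in [("scene",(120,270,230,430)),("wrist",(50,300,220,470))]:
    c=camera(n); pickle.dump(c,open(n+k+".pkl","wb")); a=cv2.convertScaleAbs(c["pixels"][y0:y1,x0:x1],alpha=1.6); f=4 if n=="scene" else 2.4; cv2.imwrite(f"pics/{n}{k}.png",cv2.resize(a,None,fx=f,fy=f,interpolation=cv2.INTER_CUBIC))
E
python3 go.py 0 -22.5 49; python3 look.py 4
```

```text
t 4.3 now box [-14.8 -22.3] z 48.7 delta [14.8  0.3 -0.4] turn 0.31 F [-1.  -0.1  1. ] gap 0.0003
```

View pics/scene4.png

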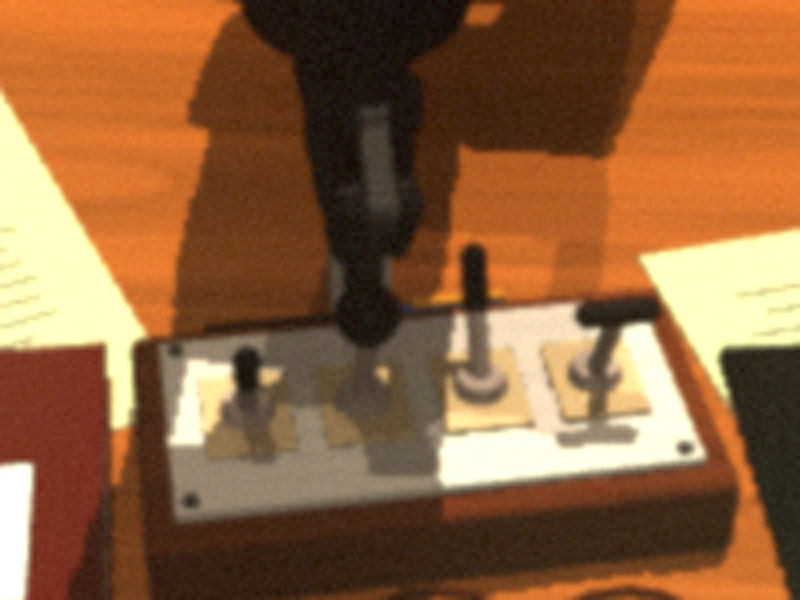

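View pics/wrist4.png

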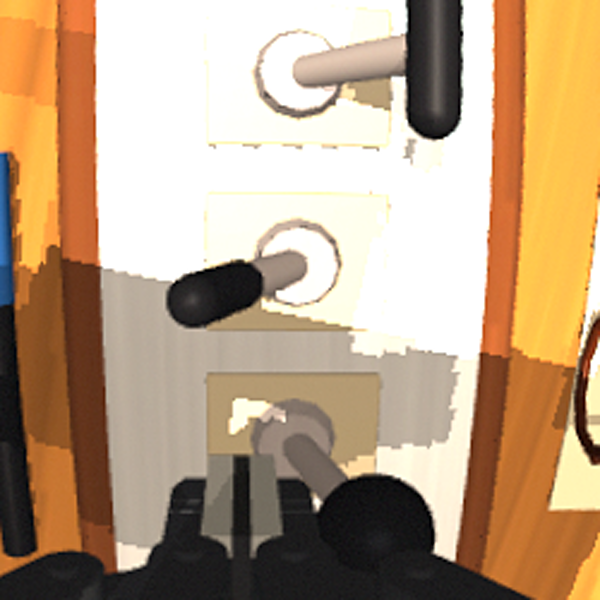

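The ball has moved over centre; it's at wrist pixel (377,268.5).

```bash
cat > bx.py <<'E'
from h import *
yaw=.198;Rb=np.array([[np.cos(yaw),-np.sin(yaw)],[np.sin(yaw),np.cos(yaw)]]);C=np.array([.5134,.0613])
def box(p): return (Rb.T@(p[:2]-C)*1000).round(1)
E
python3 - <<'E'
from bx import *
W=pickle.load(open("wrist4.pkl","rb"))
def r(U,V): return ray(W,220+(U+.5)/2.4-.5,50+(V+.5)/2.4-.5,True)
print("ball",[box(atz(r(377,523),z)) for z in (.089,.094)],"batA",box(atz(r(205,300),.0885)))
S=pickle.load(open("scene4.pkl","rb"))
p=tri([r(377,523),ray(S,230+368.5/4-.5,120+317/4-.5)]);print(p,box(p[0]))
E
```

```text
ball [array([ 14.9, -22.8]), array([ 13.9, -20.1])] batA [-18.7  21.4]
(array([0.53088422, 0.04208666, 0.09352966]), [np.float64(0.0018360056897739822), np.float64(0.001836005689773956)]) [ 13.4 -22.3]
```

Call:
{"api": "arm_command", "payload": {
  "deltas": [
    {"delta_pos": [4, 0, 0], "turn": 0, "claw": 0},
    {"delta_pos": [8, 0, 0], "turn": 0, "claw": 0},
    {"delta_pos": [8, 0, 0], "turn": 0, "claw": 0}
  ]
}}

```text
clock: 4.7
eef_pos: [0.5123, 0.0382, 0.0488]
orientation: [0.995, 0.102, -0.003, -0.0]
force: [-0.5, -0.0, 0.7]
finger_gap: 0.0001
```

```bash
python3 go.py 0 -22.5 49; python3 look.py 5
```

```text
t 4.7 now box [ -5.6 -22.4] z 48.8 delta [ 5.6  0.1 -0.2] turn 0.32 F [-0.5 -0.   0.7] gap 0.0001
```

View pics/wrist5.png

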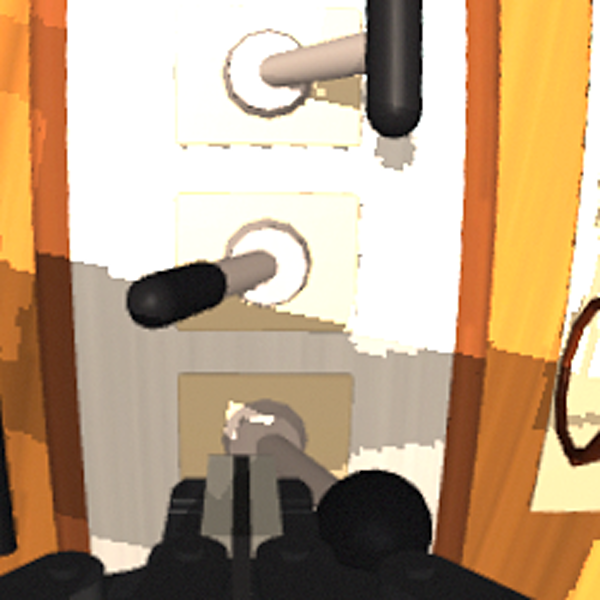

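Call:
{"api": "arm_command", "payload": {
  "deltas": [
    {"delta_pos": [-8, 0, 0], "turn": 0, "claw": 0},
    {"delta_pos": [-15, 0, 0], "turn": 0, "claw": 0},
    {"delta_pos": [-15, 0, -30], "turn": 0, "claw": 0},
    {"delta_pos": [-15, 0, -70], "turn": 0, "claw": 0},
    {"delta_pos": [-15, 0, -80], "turn": 0, "claw": 0}
  ]
}}

```text
clock: 5.3
eef_pos: [0.5001, 0.0348, 0.1336]
orientation: [0.995, 0.101, 0.001, 0.0]
force: [0.5, -0.3, 1.0]
finger_gap: 0.0002
```

```bash
python3 go.py 64 67.5 125
```

```text
t 5.3 now box [-18.3 -23.4] z 133.6 delta [ 82.7 -90.5   8.6] turn 0.31 F [ 0.5 -0.3  1. ] gap 0.0002
```

Call:
{"api": "arm_command", "payload": {
  "deltas": [
    {"delta_pos": [25, -27, 5], "turn": 0, "claw": 0},
    {"delta_pos": [50, -54, 5], "turn": 0, "claw": 0},
    {"delta_pos": [75, -81, 5], "turn": 0, "claw": 0},
    {"delta_pos": [83, -90, 5], "turn": 0, "claw": 0},
    {"delta_pos": [83, -90, 5], "turn": 0, "claw": 0}
  ]
}}

```text
clock: 5.8
eef_pos: [0.5629, 0.1406, 0.1281]
orientation: [0.995, 0.103, 0.001, 0.0]
force: [-1.6, -0.7, -0.3]
finger_gap: 0.0003
```

```bash
python3 go.py 64 67.5 49; python3 look.py 6
```

```text
t 5.8 now box [64.1 68. ] z 128.1 delta [-0.2  0.5 79.1] turn 0.43 F [-1.6 -0.7 -0.3] gap 0.0003
```

View pics/wrist6.png

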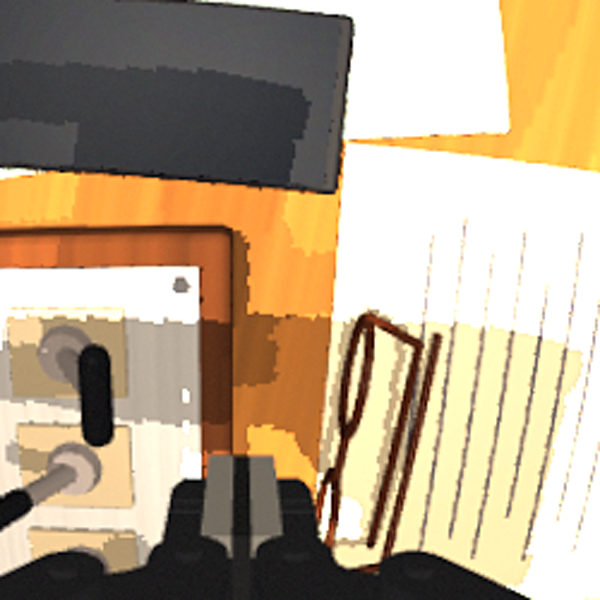

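View pics/scene6.png

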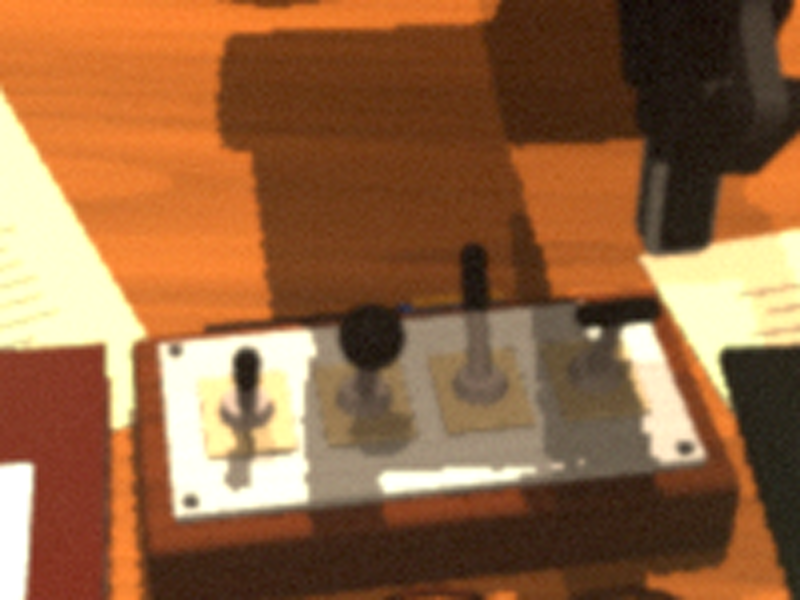

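Ball is still over at the far side, and the fingers are clear beyond the crossbar. Descending.

Call:
{"api": "arm_command", "payload": {
  "deltas": [
    {"delta_pos": [0, 0, 25], "turn": 0, "claw": 0},
    {"delta_pos": [0, 0, 50], "turn": 0, "claw": 0},
    {"delta_pos": [0, 0, 70], "turn": 0, "claw": 0},
    {"delta_pos": [0, 0, 79], "turn": 0, "claw": 0},
    {"delta_pos": [0, 0, 79], "turn": 0, "claw": 0}
  ]
}}

```text
clock: 6.4
eef_pos: [0.5605, 0.1376, 0.0476]
orientation: [0.995, 0.101, -0.002, 0.001]
force: [0.5, -1.1, -1.0]
finger_gap: 0.0001
```

```bash
python3 go.py 12 67.5 49
```

```text
t 6.4 now box [61.2 65.6] z 47.6 delta [-49.2  -2.2  -1.3] turn 0.26 F [ 0.5 -1.1 -1. ] gap 0.0001
```

Call:
{"api": "arm_command", "payload": {
  "deltas": [
    {"delta_pos": [-10, -2, -1], "turn": 0, "claw": 0},
    {"delta_pos": [-20, -2, -1], "turn": 0, "claw": 0},
    {"delta_pos": [-30, -2, -1], "turn": 0, "claw": 0},
    {"delta_pos": [-40, -2, -1], "turn": 0, "claw": 0},
    {"delta_pos": [-49, -2, -1], "turn": 0, "claw": 0}
  ]
}}

```text
clock: 6.9
eef_pos: [0.5117, 0.1297, 0.0495]
orientation: [0.995, 0.101, -0.001, 0.001]
force: [0.9, 0.3, 0.9]
finger_gap: 0.0001
```

```bash
python3 go.py 0 67.5 49; python3 look.py 7
```

```text
t 6.9 now box [11.8 67.4] z 49.5 delta [-11.8  -0.2   0.5] turn 0.27 F [0.9 0.3 0.9] gap 0.0001
```

View pics/wrist7.png

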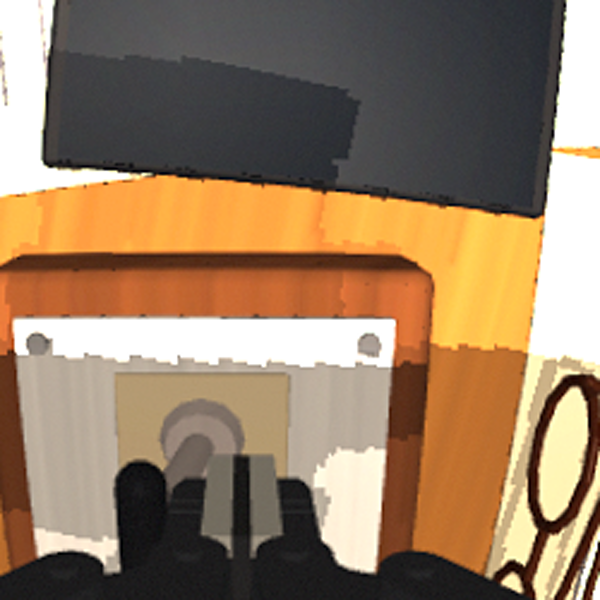

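View pics/scene7.png

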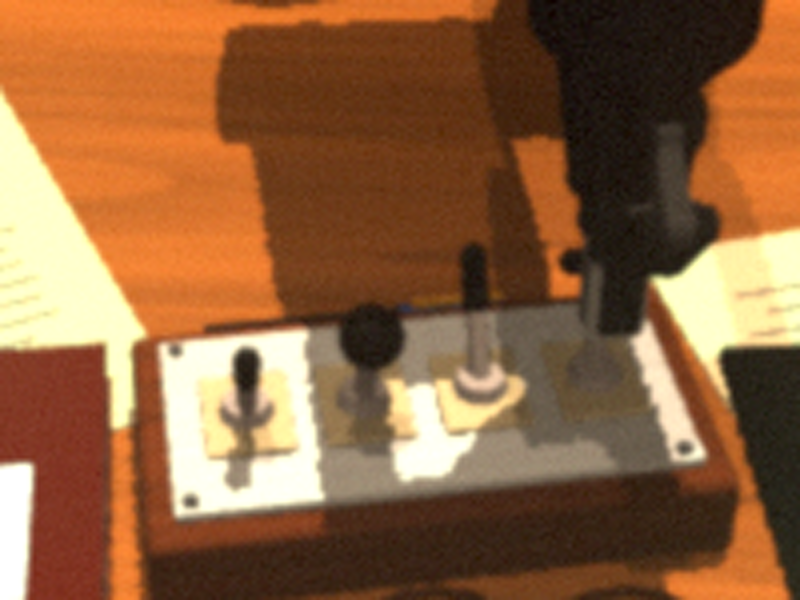

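Run:
```python
from bx import *
W=pickle.load(open("wrist7.pkl","rb"))
def r(U,V): return ray(W,220+(U+.5)/2.4-.5,50+(V+.5)/2.4-.5,True)
print([box(atz(r(140,482),z)) for z in (.089,.094)])
```

```text
[array([-8.5, 76.3]), array([-7.7, 78.7])]
```

Call:
{"api": "arm_command", "payload": {
  "deltas": [
    {"delta_pos": [-5, 0, 0], "turn": 0, "claw": 0},
    {"delta_pos": [-10, 0, 0], "turn": 0, "claw": 0},
    {"delta_pos": [-13, 0, 0], "turn": 0, "claw": 0},
    {"delta_pos": [-13, 0, 0], "turn": 0, "claw": 0}
  ]
}}

```text
clock: 7.4
eef_pos: [0.4972, 0.1269, 0.0485]
orientation: [0.995, 0.101, -0.003, 0.001]
force: [0.1, -0.4, 0.9]
finger_gap: -0.0003
```

```bash
python3 go.py 0 67.5 49; python3 look.py 8
```

```text
t 7.4 now box [-3.  67.5] z 48.5 delta [ 3.  -0.  -0.5] turn 0.27 F [ 0.1 -0.4  0.9] gap -0.0003
```

View pics/wrist8.png

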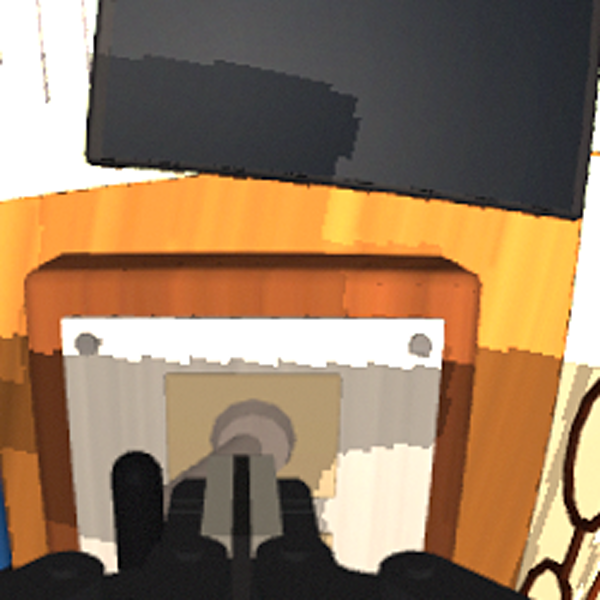

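Crossbar is now about at the near stop (about −23). Retracting +x, then up.

Call:
{"api": "arm_command", "payload": {
  "deltas": [
    {"delta_pos": [10, 0, 0], "turn": 0, "claw": 0},
    {"delta_pos": [20, 0, 0], "turn": 0, "claw": 0},
    {"delta_pos": [22, 0, -30], "turn": 0, "claw": 0},
    {"delta_pos": [22, 0, -70], "turn": 0, "claw": 0},
    {"delta_pos": [22, 0, -110], "turn": 0, "claw": 0}
  ]
}}

```text
clock: 8.0
eef_pos: [0.5199, 0.1316, 0.1592]
orientation: [0.995, 0.101, -0.003, 0.001]
force: [0.8, 0.7, 0.1]
finger_gap: -0.0002
```

Call:
{"api": "arm_command", "payload": {
  "deltas": [
    {"delta_pos": [0, -40, -20], "turn": 0, "claw": 0},
    {"delta_pos": [0, -80, -20], "turn": 0, "claw": 0},
    {"delta_pos": [0, -120, -20], "turn": 0, "claw": 0},
    {"delta_pos": [0, -160, -20], "turn": 0, "claw": 0},
    {"delta_pos": [0, -200, -20], "turn": 0, "claw": 0}
  ]
}}

```text
clock: 8.5
eef_pos: [0.4801, 0.3296, 0.1792]
orientation: [0.995, 0.101, -0.003, 0.001]
force: [0.9, 0.2, -0.3]
finger_gap: -0.0001
```

Call:
{"api": "arm_command", "payload": {
  "deltas": [
    {"delta_pos": [-20, -40, 0], "turn": 0, "claw": 0},
    {"delta_pos": [-40, -80, 0], "turn": 0, "claw": 0},
    {"delta_pos": [-40, -80, 0], "turn": 0, "claw": 0},
    {"delta_pos": [-40, -80, 0], "turn": 0, "claw": 0}
  ]
}}

```text
clock: 8.9
eef_pos: [0.4248, 0.401, 0.1793]
orientation: [0.995, 0.102, -0.003, 0.001]
force: [0.8, 0.5, 0.9]
finger_gap: -0.0002
```

Run:
```python
from plant import sensors,camera
from h import *
s=sensors.sense();print(s["clock"],s["eef_pos"],s["force"])
for n,(y0,y1,x0,x1),f in [("top",(160,265,240,390),5),("scene",(170,275,255,420),4.8)]:
    c=camera(n); pickle.dump(c,open(n+"9.pkl","wb")); cv2.imwrite(f"pics/{n}9.png",cv2.resize(cv2.convertScaleAbs(c["pixels"][y0:y1,x0:x1],alpha=1.4),None,fx=f,fy=f,interpolation=cv2.INTER_CUBIC))
```

```text
8.9 [0.4247798  0.40102171 0.17926572] [0.79285918 0.48340345 0.87106765]
```

View pics/top9.png

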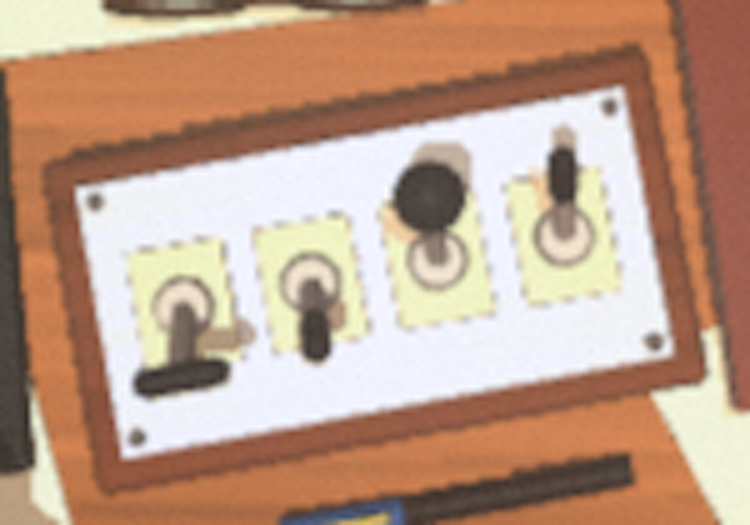

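View pics/scene9.png

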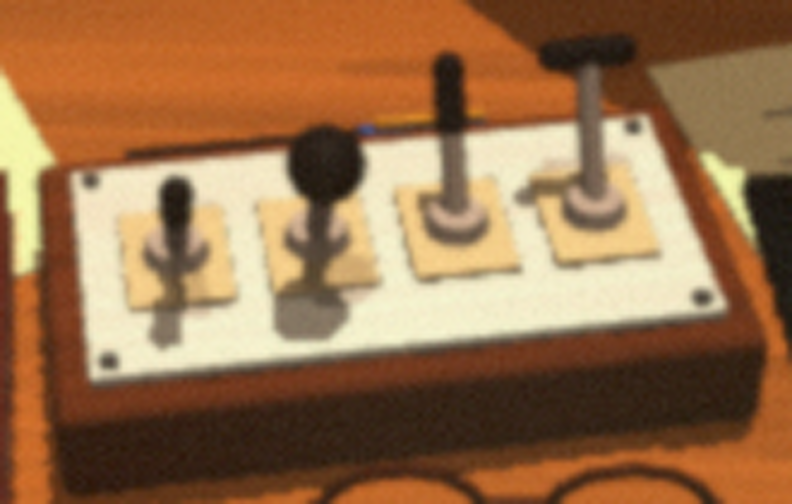

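Top crop: the ball is at (430,196) on the far side and the bar at (182,378) on the near side. Both bats are at the same pixels as at the start, (316,340) and (562,170). I'll measure, then hand in.

Run:
```python
from bx import *
T=pickle.load(open("top9.pkl","rb"));S=pickle.load(open("scene9.pkl","rb"))
t=lambda U,V: ray(T,(U+.5)/5-.5+240,(V+.5)/5-.5+160)
s=lambda U,V: ray(S,(U+.5)/4.8-.5+255,(V+.5)/4.8-.5+170)
for n,a,b in [("bar",(182,378),(587,52)),("ball",(430,196),(326,164)),("batA",(316,340),(448,76)),("batB",(562,170),(177,192))]:
    p,r=tri([t(*a),s(*b)]); print(n,box(p),p[2].round(4),np.round(r,4))
from plant import sensors; print(sensors.sense()["joint_velocities"].round(3))
```

```text
bar [-23.2  66.6] 0.0896 [0.0006 0.0006]
ball [ 20.3 -23.2] 0.0912 [0.0005 0.0005]
batA [-19.1  21.5] 0.0885 [0.0008 0.0008]
batB [ 21.1 -67.6] 0.0867 [0.0006 0.0006]
[-0.019 -0.005  0.006  0.001  0.001  0.003]
```

```bash
python3 -c "
from plant import manip; print(manip.job_done())"
```

```text
the job is handed in; nothing more can be done
None
```

I pushed the ball lever to the far side and brought the crossbar lever to the near side, both with closed fingers. I then moved the arm clear and handed the job in at about 9 s.

**Last checks (two-view triangulation, box x):**

| Lever | At the end | Required | At the start |
|---|---|---|---|
| Ball | +20.3 mm | above +14 mm | −19.4 mm |
| Crossbar | −23.2 mm | below −14 mm | +20.1 mm |
| Plain, near side | −19.1 mm | within 10 mm of start | −19.0 mm |
| Plain, far side | +21.1 mm | within 10 mm of start | +21.0 mm |

- **Ball lever:** it stopped about 4 mm short of its stop. That is past the limit, so I left it there.
- **Plain levers:** I saw no movement in either one. Force readings at the checks between moves stayed under 2 N.
- **Disagreement:** the cameras put the closed fingertips about 29 mm higher than the reported tool position. My first push passed over the ball without touching it, so I backed off, measured the tip and worked that much lower.

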